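Pop open the light tester's lid

TASK

Press the release tab on the front of the light tester so that its spring-loaded lid pops up, and take your fingers away so it stands on its spring. Then gently push the lid all the way back to its stop, so that it stays fully open by itself. Only press and push with the fingertips: leave the LED puck in the chamber and do not disturb the other things on the bench.

Things in the scene. Friction and masses are not known exactly. Their poses are not given: they have to be found in the camera images.
- tester: Grey bench light tester, fixed to the bench. Origin: underside, on the centre line of its sample chamber; its z is up, its -x points out of its front (the tab side, roughly towards the robot), its y to its left. Housing x -75 to 115 mm, y -75 to 75 mm, 66 mm high, with a lidded chamber x -63 to 55 mm; a lower control strip (60 mm high, a 9 mm high knob on it) runs along its left side, y 75 to 137 mm. Turned by up to 0.55 rad from facing the robot.
- tab_pad (a point): The point to press: top face of the steel release tab, a paddle 32 mm wide (y) that sticks out 50 mm level to the front at 57 mm above the bench, free underneath. The point lies 36 mm in front of its pivot, 14 mm behind its front end, and 44 mm in front of the closed lid's front edge. Behind the pivot a steel hook 28 mm high rises from it and laps 4 mm over the lid's front edge. Moves with the tab.
- tab (a joint): Release tab, rad: 0 at rest, grows as the paddle is pressed down; the hook lets go of the lid at about 0.16 (6 mm down, 2.5 N at the point), hard stop at 0.35 (12 mm down, about 4 N). Springs back when let go.
- lid (a joint): Lid angle, rad: 0 closed (latched), 1.75 fully open against its hard stop (10 degrees beyond upright; come up to it slowly). Freed, it springs up by itself to about 0.75 in under a second and rests on the spring there; above that the spring does not help: it falls back to 0.75 when let go below about 1.3, and stays where it is left above about 1.4 (stiff hinge), so it has to be pushed right up to the stop. Pushing it up takes about 2 N at its edge.
- lid_edge (a point): Middle of the lid's front edge, half-way through its thickness; moves with the lid. The lid is a flat plate 140 mm wide (y), 8 mm thick, reaching 126 mm from its hinge axis to this edge; closed it lies level with this point 74 mm above the bench.
- lid_hinge (a point): Middle of the lid's hinge axis, at the back of the chamber, 74 mm above the bench; the axis runs along the tester's y, does not move. The front edge swings up and then back about it.
- puck_center (a point): Centre of the LED puck, a loose aluminium disc 32 mm across and 12 mm high (clear dome on top to 20 mm) on a 3 mm pad on the chamber floor, under the lid. To be left there.
- lens_stand: Loose bystander: a lens in a black ring on a steel post, foot 48 mm across, 108 mm high; origin under its foot. Stands to the tester's right.
- screwdriver: Loose bystander: screwdriver 160 mm long lying on the bench to the tester's left, along its own x; origin under its middle.
- led_board: Loose bystander: flat black LED board 90 x 60 x 8 mm (12 mm with its LEDs) lying at the tester's left front; origin under its middle.

How it is judged:
By the outcome, as a careful person would: the job done as asked, in the order asked, and still so for the second after the job is handed in, with the robot touching nothing.
It also fails if it takes over 48 s, if anything falls off the work surface, if the arm or the gripper's body presses on something with over 40 N, if the wrist force passes 120 N, or if a joint passes its speed limit or range.

ROBOT

A 6-joint arm with a two-finger parallel gripper is mounted at the origin on the work surface. World frame = base frame: x ahead of the robot, y to its left, z up, the work surface at z = 0. Lengths are in mm, angles in degrees, forces in N, time in s.
With the tool pointing down it reaches from about 325 to 925 mm from the base axis. Payload 3.1 kg.
Tool frame: the origin (TCP) lies at the very end of the fingers, on their centre line; the grasp point (between the pads) lies grasp_offset behind it (grasp_offset is the distance from the TCP to the grasp point, in mm); z points along the fingers, x is the direction in which the jaws open and shut, and the axes are right-handed (so a half turn about z gives the same grasp; the last joint's range is limited). The gripper opens to 85 mm and grips with 20 to 120 N. Pads are 22 mm wide; open, the fingers measure 114 mm over their backs; the gripper's body (76 mm by 85 mm) begins 54 mm behind the grasp point. The pads swing forward as they close: fully open they stand 13 mm farther back than shut.
Start: joints at [-80.856, 12.427, 92.441, -0, 75.132, -6.429], TCP at [167.812, -602.062, 231.3] pointing down, gripper open.
Joint ranges: [-157.48, 157.48], [-44.54, 120.13], [17.64, 146.25], [-64.5, 244.5], [7.68, 150.69], [-147.95, 147.95]. Speed limits (degrees/s): [159.86, 159.86, 180, 180, 180, 180].

INTERFACE

Orientations are given as [roll, pitch, yaw] about the fixed x, y, z axes, in that order (R = Rz(yaw) Ry(pitch) Rx(roll)).
In Python, from station import * gives the robot as it stands. Calls block until the motion is done:
- goto(position, orientation): joint-space move of the TCP to a pose.
- move_l(position, attitude=None, speed=150): straight line of the TCP; attitude=None keeps the orientation; speed is the mean speed in mm/s.
- move_j(angles): joint-space move.
- grip(opening, squeeze=None): finger opening in mm; squeeze is the grip in N (None keeps the last); returns when the fingers have stopped.
- wait(seconds).
- solve_ik(position, orientation): joint angles nearest the present ones, or None.
- get_obs(): the state.
- get_image(name): name is "scene" or "side" or "wrist"; returns the picture (420x560x3 uint8, red, green, blue); there is no depth.
- get_calibration(name): a dict with "fx", "fy", "cx", "cy" (pixels), "R" (3x3) and "t" (3): a world point X has camera coordinates R X + t; the wrist camera has in their place "mount" (4x4, takes a point from camera to tool coordinates, whose origin is the TCP and whose axes are the tool frame's). Camera axes: x right, y down, z forward; pixel columns grow to the right and rows downward; lengths in mm; the calibration is good to about 2 mm. A picture is of the moment at which its call begins: read the wrist's pose just before it. get_calibration takes no time and is no camera call.
A pose or a line that the arm cannot do raises Unreachable and nothing moves.
- sign_off(): hands the job in, once; it reports no verdict.
Trained networks look in the newest picture that a camera, given by its name, has taken for a name from the list of things; names that differ only in an ending like _2 or _b are one class to them, and where a whole thing is asked for, a point or a joint stands for the part that bears it (a point fixed in the world has none). Each returns a list of dicts, best first, with "score" (0 to 1); they miss things now and then, are a little off and sometimes report something else, mostly with a low value. They report only what shows in the picture. A call takes as long as a camera call.
- spot_in(name, camera): "extent" ([centre column, centre row, width, height] in pixels, round what is visible of it).
- regions_of(name, camera): "region" (420x560 bool, what is visible of it) and "extent" ([centre column, centre row, width, height] in pixels, round what is visible of it).
The state is a dict: "t": time; "joint_pos": joint angles; "qvel": joint speeds; "effort": joint torques, N m; "tcp_pos": TCP position; "ee_rot": TCP orientation; "wrist_force": force on the tool from outside, world axes, zero at the start; "moment": the same for the moment, N m; "grip_width": finger opening in mm.
Only numpy, scipy, OpenCV 4.12 (cv2) and the standard library are available. Lean on these libraries where they do the work, as an engineer would, in place of code of your own. Each camera call takes 0.05 s, during which the arm holds its last target. There are 200 camera calls.

## Working session

There is one attempt and no reset: what is moved stays moved. The work goes in short steps, each a Python script; the robot and the scene stay as the last script left them, time stands still between calls to the robot, and variables do not carry over. Pictures are saved under pics/ and viewed, about 8 in all and at most 12, crops included, and the job is handed in when it is done.

```bash
mkdir -p pics; ls; python3 - <<'E'
from station import *
import cv2
for c in ["scene","side"]:
    im=get_image(c); cv2.imwrite(f"pics/{c}0.png",im[:,:,::-1])
    k=get_calibration(c); print(c,k)
    for n in ["tester","tab_pad","lid_edge","lens_stand","screwdriver","led_board"]:
        print(n,[(round(d["score"],2),[round(float(v)) for v in d["extent"]]) for d in spot_in(n,c)[:2]])
print(get_calibration("wrist")); o=get_obs(); print(o)
E
```

```text
pics
scene {'fx': 463.36585294311794, 'fy': 463.36585294311794, 'cx': 278.7358355825117, 'cy': 202.0653693114774, 'R': array([[-0.35779143,  0.93366647,  0.01588157],
       [ 0.57596725,  0.23404016, -0.78325407],
       [-0.73501498, -0.27109432, -0.62149887]]), 't': array([ 127.62489939, -283.95074401, 1594.41600045])}
tester [(0.84, [294, 241, 105, 94])]
tab_pad [(0.5, [287, 199, 18, 10])]
lid_edge [(0.68, [284, 220, 69, 46])]
lens_stand [(0.57, [216, 224, 25, 46])]
screwdriver [(0.72, [380, 273, 61, 12])]
led_board [(0.64, [362, 217, 32, 24])]
side {'fx': 459.29689729673726, 'fy': 459.29689729673726, 'cx': 279.1734676465451, 'cy': 205.6941516837405, 'R': array([[ 0.96343414, -0.26689964,  0.02364836],
       [-0.14372524, -0.58925407, -0.79506144],
       [ 0.22613651,  0.76259047, -0.6060677 ]]), 't': array([-558.01880026,  204.3474674 ,  795.91105991])}
tester [(0.95, [289, 211, 121, 91])]
tab_pad [(0.96, [245, 218, 31, 24])]
lid_edge [(0.98, [284, 203, 80, 52])]
lens_stand [(0.92, [328, 257, 26, 53])]
screwdriver [(0.62, [266, 171, 18, 9])]
led_board [(0.74, [201, 198, 42, 23
[... 419 characters left out ...]
000000e+00,
         1.00000000e+00]])}
{'t': 0.7, 'joint_pos': array([-8.08557899e+01,  1.24260457e+01,  9.24385950e+01, -2.14490995e-04,
        7.51333719e+01, -6.42600199e+00]), 'qvel': array([ 0.04250037,  0.06528662,  0.02691231, -0.07564452,  0.04076606,
       -0.08600354]), 'effort': array([ 1.65076597e-05, -3.96739841e+01, -3.04163039e+01, -2.02406986e-04,
        8.30287318e-04, -1.56293964e-05]), 'tcp_pos': array([ 167.81361198, -602.07713628,  231.33758831]), 'ee_rot': array([ 1.79999572e+02, -1.95171670e-03, -7.44297329e+01]), 'wrist_force': array([-0.08278225,  0.26738302, -0.79055493]), 'moment': array([ 0.0168887 , -0.00128754,  0.02289153]), 'grip_width': 85.60398620470144}
```

```bash
python3 - <<'E'
import cv2,numpy as np
a=cv2.imread("pics/scene0.png")[150:300,180:420]; b=cv2.imread("pics/side0.png")[140:290,160:400]
cv2.imwrite("pics/c0.png",np.vstack([cv2.resize(x,(480*1,300),interpolation=3) for x in (a,b)]))
E
```

```text
(no output)
```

View pics/c0.png

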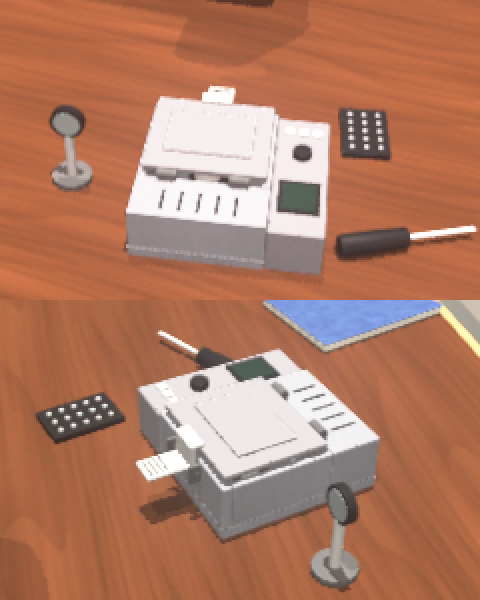

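```bash
cat > h.py <<'E'
import numpy as np, cv2
from scipy.optimize import minimize
from station import *
from scipy.spatial.transform import Rotation as Ro
def cam(c):
    k=get_calibration(c)
    if c!="wrist": return k,np.array(k["R"]),np.array(k["t"])
    o=get_obs(); T=np.eye(4); T[:3,:3]=Ro.from_euler("xyz",o["ee_rot"],degrees=True).as_matrix(); T[:3,3]=o["tcp_pos"]
    M=np.array(k["mount"]).copy()
    if abs(M[:3,3]).max()<1: M[:3,3]*=1000
    W=np.linalg.inv(T@M); return k,W[:3,:3],W[:3,3]
def proj(K,X):
    k,R,t=K; c=np.atleast_2d(X)@R.T+t; return np.c_[k["fx"]*c[:,0]/c[:,2]+k["cx"],k["fy"]*c[:,1]/c[:,2]+k["cy"]]
def tw(p,X): # local frame: origin below closed lid edge, x = tester x
    c,s=np.cos(p[2]),np.sin(p[2]); X=np.atleast_2d(X).astype(float)
    return X@np.array([[c,-s,0],[s,c,0],[0,0,1]]).T+[p[0],p[1],0]
def box(x0,x1,y0,y1,z0,z1): return np.array([[x,y,z] for x in(x0,x1) for y in(y0,y1) for z in(z0,z1)])
LID=box(0,126,-70,70,70,78); PAD=box(-58,-8,-16,16,55,57)
def fit(views,p0): # views: list of (K,mask)
    S=4
    def cost(p):
        r=0
        for K,m in views:
            q=proj(K,tw(p,LID)); im=np.zeros(m.shape,np.uint8)
            cv2.fillConvexPoly(im,cv2.convexHull(np.round((q*16)).astype(np.int32)),1,shift=4)
            r+=1-(im&m).sum()/(im|m).sum()
        return r
    best=None
    for y in np.arange(-.55,.56,.11):
        s=np.array([[0,0,0],[20,0,0],[0,20,0],[0,0,.1]])+[*p0[:2],y]
        r=minimize(cost,s[0],method="Nelder-Mead",options=dict(initial_simplex=s))
        if best is None or r.fun<best.fun: best=r
    return best
def bigmask(name,c):
    return regions_of(name,c)[0]["region"].astype(np.uint8)
E
python3 - <<'E'
from h import *
V=[];C=[]
for c in ["scene","side"]:
    im=get_image(c); K=cam(c); V.append((K,bigmask("lid_edge",c)))
    C.append(im)
def tri(pix,z):
    k,R,t=pix[0]; d=R.T@np.array([(pix[1]-k["cx"])/k["fx"],(pix[2]-k["cy"])/k["fy"],1]); o=-R.T@t; return o+d*(z-o[2])/d[2]
print("centre",tri((V[0][0],284,220),76),tri((V[1][0],284,203),76),"tab",tri((V[0][0],288,198),57),tri((V[1][0],243,221),57))
c0=(tri((V[0][0],284,220),76)+tri((V[1][0],284,203),76))/2
for v in (V,V[:1],V[1:]):
    r=fit(v,c0-[63,0,0]); print(r.x,r.fun)
    if v is V: p=r.x; np.save("p.npy",p)
print("pad",tw(p,[-44,0,57]),"hinge",tw(p,[126,0,74]))
out=[]
for (K,m),im in zip(V,C):
    im=cv2.resize(im[:,:,::-1].copy(),None,fx=4,fy=4,interpolation=2)
    for B,col in((LID,(0,255,0)),(PAD,(255,0,0))):
        cv2.polylines(im,[cv2.convexHull((proj(K,tw(p,B))*4+2).astype(np.int32))],1,col,1)
    u,v=(proj(K,tw(p,[40,0,74]))[0]*4).astype(int); out.append(im[v-280:v+280,u-280:u+280])
cv2.imwrite("pics/f1.png",cv2.resize(np.hstack(out),(800,400)))
E
```

```text
centre [621.59587269 113.11104668  76.        ] [616.56452986 103.49732742  76.        ] tab [518.12709094  85.62198796  57.        ] [524.81341904  88.29653163  57.        ]
[5.50361385e+02 9.66292262e+01 2.26580742e-01] 0.2172927950845216
[5.50695082e+02 9.50149955e+01 2.60862946e-01] 0.10090984284532667
[5.53099663e+02 9.84214226e+01 2.08716528e-01] 0.10549943883277213
pad [[507.48601506  86.74475906  57.        ]] hinge [[673.14085173 124.93474579  74.        ]]
```

View pics/f1.png

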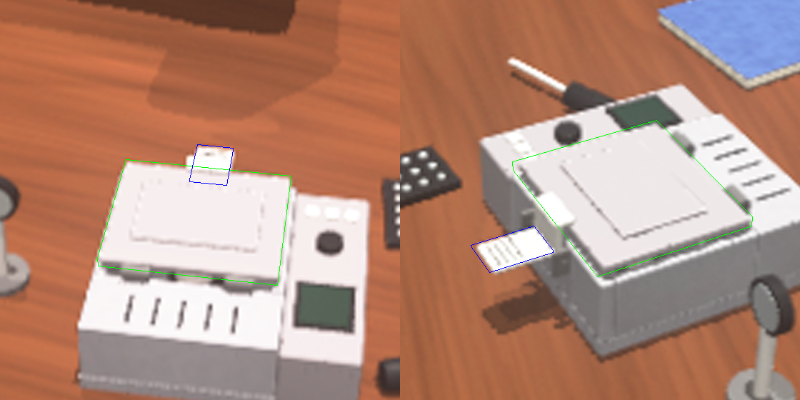

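```bash
cat >> h.py <<'E'
p=np.load("p.npy")
def ori(a):
    c,s=np.cos(np.radians(a)),np.sin(np.radians(a)); z=np.array([c,0,-s]); x=np.array([0,-1.,0]); y=np.cross(z,x)
    R=Ro.from_euler("z",p[2]).as_matrix()@np.c_[x,y,z]
    return list(Ro.from_matrix(R).as_euler("xyz",degrees=True))
def P(x,y,z): return list(tw(p,[x,y,z])[0])
E
python3 - <<'E'
from h import *
for a,q in ((75,(-36,0,170)),(75,(-36,0,55)),(15,(-60,0,140)),(15,(20,0,135)),(15,(120,0,170))):
    print(a,q,P(*q),np.round(solve_ik(P(*q),ori(a)),0) if solve_ik(P(*q),ori(a)) is not None else None)
grip(0)
goto(P(-36,0,170),ori(75))
o=get_obs(); print(o["t"],o["tcp_pos"],o["ee_rot"],o["wrist_force"],o["grip_width"])
K=cam("wrist"); im=get_image("wrist")[:,:,::-1].copy()
for n in ("tab_pad","lid_edge"): print(n,[(d["score"],np.round(d["extent"])) for d in spot_in(n,"wrist")[:2]])
for B,col in((LID,(0,255,0)),(PAD,(255,0,0))):
    cv2.polylines(im,[cv2.convexHull(proj(K,tw(p,B)).astype(np.int32))],1,col,1)
cv2.imwrite("pics/w1.png",im)
E
```

```text
75 (-36, 0, 170) [np.float64(515.2815367832692), np.float64(88.54193490701849), np.float64(170.0)] [  0.  -6. 120.   4.  51.  75.]
75 (-36, 0, 55) [np.float64(515.2815367832692), np.float64(88.54193490701849), np.float64(55.0)] [  0.   5. 123.   6.  37.  73.]
15 (-60, 0, 140) [np.float64(491.8949716057284), np.float64(83.15040736868225), np.float64(140.0)] None
15 (20, 0, 135) [np.float64(569.8501888641975), np.float64(101.12216582980301), np.float64(135.0)] [ -7.  11. 143. 155.  51. -79.]
15 (120, 0, 170) [np.float64(667.294210437284), np.float64(123.58686390620394), np.float64(170.0)] [ -2.  13. 131. 158.  41. -77.]
4.3917 [515.70931926  87.8984755  170.20068233] [-1.64979092e+02 -1.63473401e-02 -7.70764162e+01] [-0.26140714 -0.41280025  0.12659697] -0.3240951319086831
tab_pad [(0.95, array([281., 230.,  58.,  83.]))]
lid_edge [(0.94, array([282., 116., 189., 166.]))]
```

View pics/w1.png

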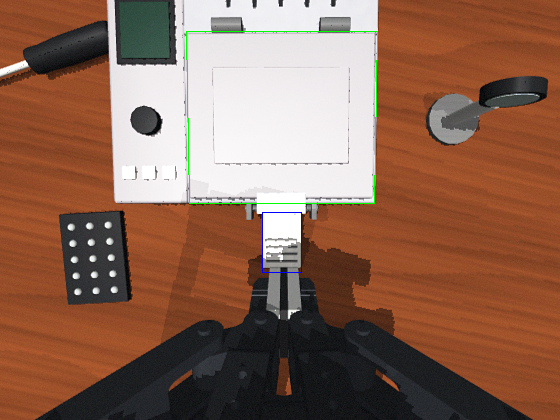

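```bash
python3 - <<'E'
from h import *
move_l(P(-36,0,68),ori(75),120); f0=get_obs()["wrist_force"]
def lidtop():
    get_image("side"); d=spot_in("lid_edge","side"); return np.round(d[0]["extent"]) if d else None
print(lidtop())
z=68; zc=None
while z>46:
    z-=1.5; move_l(P(-36,0,z),None,25); o=get_obs(); f=o["wrist_force"]-f0
    if zc is None and f[2]>0.8: zc=z
    print(z,round(o["tcp_pos"][2],1),np.round(f,1))
    if f[2]>8 or (zc and zc-z>=9): break
wait(0.2); print(lidtop(),get_obs()["t"])
E
```

```text
[284. 206.  80.  50.]
66.5 66.8 [-1.4  0.3 -0.4]
65.0 64.9 [-0.6  0.3  0.4]
63.5 63.3 [0.3 0.4 0.1]
62.0 61.8 [-0.2  0.4 -0.6]
60.5 60.3 [ 0.3 -0.3 -0.6]
59.0 59.1 [ 1.3  0.7 -0. ]
57.5 57.6 [ 0.8 -0.5  1.2]
56.0 56.1 [-0.2 -0.   1.2]
54.5 54.6 [ 0.7 -0.1  2.1]
53.0 53.1 [1.4 0.1 2.5]
51.5 51.7 [1.7 0.7 2.4]
50.0 50.2 [0.9 0.7 3.3]
48.5 48.6 [1.3 0.2 3. ]
[289. 183.  70.  58.] 9.1917
```

```bash
cat >> h.py <<'E'
def tip(th,a,d=18):
    ar=np.radians(a); u=np.array([-np.cos(th),np.sin(th)]); n=np.array([np.sin(th),np.cos(th)]); H=np.array([126,74.])
    f=np.array([-np.cos(ar),np.sin(ar)])
    c=H+126*u-4*n-d*(f if np.pi-th>np.pi-ar else u)
    return c-11*np.array([np.sin(ar),np.cos(ar)])
E
python3 - <<'E'
from h import *
move_l(P(-50,0,100),None,120); move_l(P(-70,0,150),None,150)
o=get_obs(); print(o["t"],o["wrist_force"])
K=cam("side"); im=get_image("side")
print([(d["score"],np.round(d["extent"])) for d in spot_in("lid_edge","side")[:2]])
th=.75; q=proj(K,[P(126-126*np.cos(th),y,74+126*np.sin(th)) for y in(-70,70)]); print(q)
im=im[:,:,::-1].copy(); im=im[110:290,160:400]; im=cv2.resize(im,(640,480))
cv2.line(im,*[tuple(int(v) for v in ((r-[160,110])*8/3)) for r in q],(0,255,0),1)
cv2.imwrite("pics/s2.png",im)
for a in (30,45,60):
    print(a,[(None if (s:=solve_ik(P(x,0,z),ori(a))) is None else np.round(s).astype(int).tolist()) for x,z in [(-40,tip(.65,a)[1])]+[tip(t,a) for t in(.65,.75,1,1.3,1.6,1.78)]])
E
```

```text
10.2917 [-0.95200535  0.32052881  0.67767521]
[(0.67, array([291., 184.,  69.,  53.]))]
[[286.24786863 189.66088196]
 [253.5776799  154.94098787]]
30 [None, [-5, 2, 139, 141, 24, -62], [-4, 1, 138, 139, 23, -60], [-3, 0, 135, 136, 20, -56], [-2, 2, 132, 134, 18, -53], [-1, 5, 128, 134, 17, -52], [0, 7, 125, 135, 16, -53]]
45 [[-6, -13, 142, 59, 15, 18], [-2, -3, 133, 62, 12, 18], [-2, -3, 132, 56, 13, 24], [-1, -3, 129, 46, 14, 34], [0, 0, 125, 39, 15, 42], [1, 3, 120, 36, 15, 46], [1, 6, 118, 35, 15, 47]]
60 [[-3, -10, 132, 16, 29, 62], [0, -1, 124, 14, 28, 66], [0, -1, 123, 13, 29, 67], [1, 0, 119, 12, 32, 69], [1, 3, 115, 11, 33, 71], [2, 6, 111, 10, 34, 72], [2, 8, 108, 9, 34, 73]]
```

View pics/s2.png

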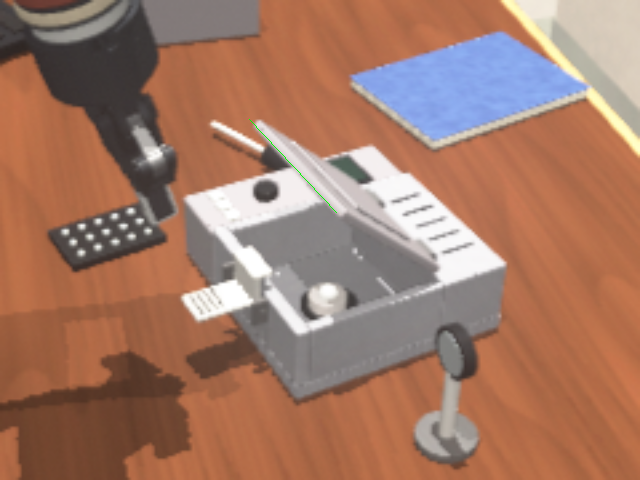

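```bash
python3 - <<'E'
from h import *
A=60; n=lambda th:Ro.from_euler("z",p[2]).as_matrix()@[np.sin(th),0,np.cos(th)]
def T(th): x,z=tip(th,A); return P(x,0,z)
x,z=tip(.62,A)
goto(P(-50,0,z),ori(A)); move_l(P(-25,0,z),None,80); f0=get_obs()["wrist_force"]
move_l(T(.62),None,60)
for th in list(np.arange(.7,1.6,.1))+list(np.arange(1.6,1.83,.02)):
    move_l(T(th),None,60 if th<1.59 else 12); o=get_obs(); f=-(o["wrist_force"]-f0)@n(th)
    print(round(th,2),np.round(o["wrist_force"]-f0,1),"push",round(f,1),round(o["t"],1))
    if f>7 or (th<1.5 and f>15): break
im=get_image("side"); cv2.imwrite("pics/s3.png",cv2.resize(im[110:290,160:400,::-1],(640,480)))
E
```

```text
0.7 [-0.   1.  -0.2] push 0.0 12.5
0.8 [-0.6  0.7 -1. ] push 1.1 12.9
0.9 [-1.4 -0.1 -0.6] push 1.5 13.2
1.0 [-0.1  0.6 -0.8] push 0.4 13.6
1.1 [ 1.3  0.2 -0. ] push -1.2 13.9
1.2 [ 0.3  1.2 -0.6] push -0.3 14.3
1.3 [-1.4  0.6  0.5] push 1.0 14.6
1.4 [ 0.1  0.4 -0.2] push -0.1 14.9
1.5 [-0.1  1.4 -0.5] push -0.2 15.3
1.6 [ 0.6  1.3 -1.4] push -0.9 16.3
1.62 [-0.1  0.3 -0.6] push -0.0 16.6
1.64 [-0.4  0.1  0.6] push 0.4 17.0
1.66 [ 0.6  0.5 -0.2] push -0.7 17.3
1.68 [-0.2  0.6 -0.7] push -0.1 17.6
1.7 [0.2 0.7 0.4] push -0.3 18.0
1.72 [ 0.4  0.9 -0.5] push -0.6 18.3
1.74 [0.1 0.8 0.1] push -0.3 18.6
1.76 [ 0.4 -0.  -0.1] push -0.4 19.0
1.78 [ 0.4  0.2 -0.5] push -0.5 19.3
1.8 [0.9 0.8 0.3] push -0.9 19.6
1.82 [-5.8 -2.   3.9] push 6.9 20.0
```

View pics/s3.png

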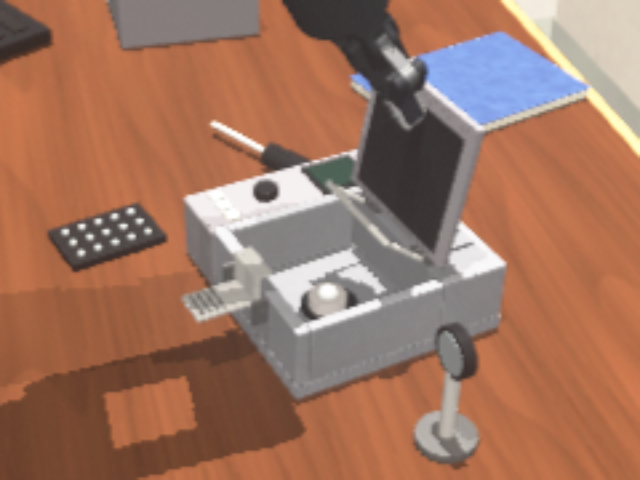

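```bash
python3 - <<'E'
from h import *
f1=get_obs()["wrist_force"]; x,z=tip(1.83,60); move_l(P(x,0,z),None,8); wait(.2); o=get_obs(); print(np.round(f1,1),np.round(o["wrist_force"],1),o["tcp_pos"],P(x,0,z))
x,z=tip(1.7,60); move_l(P(x-5,0,z+2),None,20); move_l(P(x-80,0,z+30),None,120); move_l(P(-60,0,230),None,150)
wait(1); o=get_obs(); print(o["t"],np.round(o["wrist_force"],1))
K=cam("side"); im=get_image("side")[:,:,::-1].copy(); im=cv2.resize(im[110:290,160:400],(800,600))
for th,c in((1.75,(0,255,0)),(1.6,(0,0,255))):
    u=np.array([-np.cos(th),0,np.sin(th)]);n=np.array([np.sin(th),0,np.cos(th)])
    B=[np.array([126,y,74])+126*u+s*n for y in(-70,70) for s in (-4,4)]+[np.array([126,y,74])+s*n+20*u for y in(-70,70) for s in (-4,4)]
    q=(proj(K,[P(*b) for b in B])-[160,110]+.5)*10/3
    cv2.polylines(im,[cv2.convexHull(q.astype(np.int32))],1,c,1)
cv2.imwrite("pics/s4.png",im)
E
```

```text
[-5.  -1.9  4.5] [-12.3  -3.    9.2] [685.39416863 127.8209403  174.10933244] [np.float64(687.0645510710463), np.float64(128.1447087696977), np.float64(173.91743795090625)]
24.325 [-0.7 -0.4 -0.2]
```

View pics/s4.png

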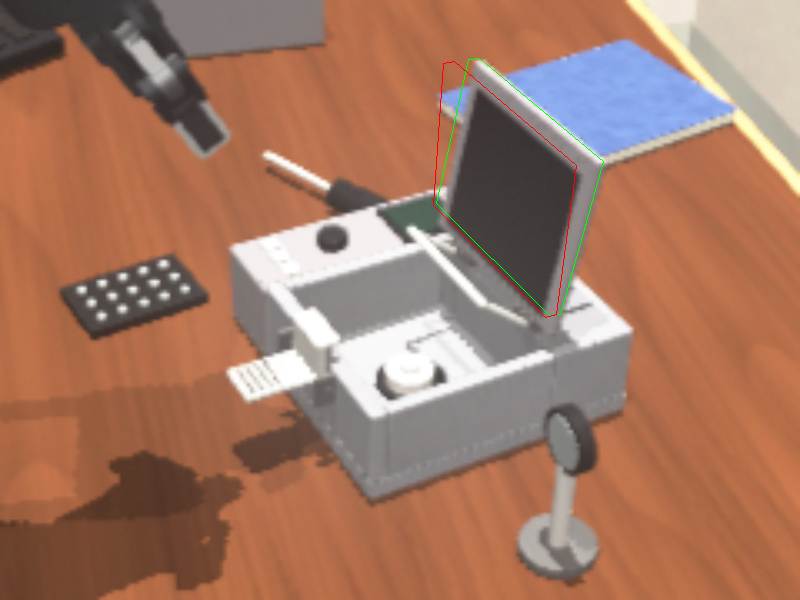

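The side view shows the lid on the green outline I drew for 1.75 rad (top edge about (470,60) to (603,160)). The puck is still in the chamber at (412,370), the bystanders are where they were, and the robot is clear. I'm handing in.

```bash
python3 -c "
from station import *
sign_off(); print(get_obs()['t'])"
```

```text
the job is handed in; nothing more can be done
the job is handed in; nothing more can be done
```

The lid is fully open and standing by itself, and I handed the job in at about 24 s of the 48 s allowed.

- **Release:** I pressed the tab with the closed fingertips, about 9 mm down at roughly 3 N. The lid popped up, and after I moved the fingers away it stood on its spring at about 0.75 rad.
- **Opening:** I pushed the lid back slowly along its arc. The force stayed near zero until the stop, then rose steeply to about 7 N. One more millimetre to confirm the stop took it to about 15 N at the wrist.
- **Last checks:** More than a second after I let go, the side picture showed the lid matching the outline for 1.75 rad. The puck was still in the chamber, and the lens stand, screwdriver and board looked unmoved. The wrist force read about zero with the arm clear.
- **Disagreement:** The stop came at a commanded 1.82 rad rather than 1.75. I put this down to my estimate of the fingertip width and a few millimetres of pose error, since the picture agrees with 1.75.

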